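# Fetch the lock cylinder from the steel case

## Task

Lift the lid of the grey steel case by its ball knob and swing it right over until it rests on its back stop and stays open by itself; ease it over, do not fling it. Then take the lock cylinder out of the case and lay it gently, flat, in the shallow rubber-lined tray at the right, ready for re-pinning. Leave the padlock in the case, the lid open and the oil bottle behind the case standing where it is.

Things in the scene. Friction and masses are not known exactly. Their poses are not given: they have to be found in the camera images.
- case: Low grey steel case, fixed, 136 mm deep (its x, front to hinges) by 230 mm wide (its y), 64 mm high when shut; walls 50 mm high, 3 mm thick. Origin: centre of its underside. A fixed partition along x at y = 0, its top 32 mm above the worktop, makes two compartments, each 130 x 111 mm, floor 10 mm above the worktop. One holds the lock cylinder, the other the padlock; which is which varies
- case_lid (a joint): Angle of the case's lid: 0 shut, grows as the lid opens; its stop is at 1.92 rad (110 degrees, leaning back past upright). Nothing holds the lid short of upright: it falls shut; past upright it falls gently back on its stop. Lid 230 mm wide, 139 mm from hinge to front edge, 14 mm deep, 0.4 kg
- lid_knob (a point): Centre of the black ball knob, 30 mm in diameter, on a 10 mm stem at the middle of the lid's front edge. The ball's centre is 33 mm out from the front edge, 172 mm from the hinge axis, and 57 mm above the worktop when the lid is shut. Moves with the lid
- lid_hinge (a point): Point on the hinge axis (parallel to the case's y) at the middle of the case's back edge, 50 mm above the worktop. Does not move
- cylinder: Brass door-lock cylinder (double profile cylinder with a dark middle ring), 33 x 65 x 17 mm, 0.15 kg, lying flat in one compartment of the case. Origin: centre of its underside; its long side is its y, its 17 mm thickness its z. It lies roughly with its long side along the case's x
- padlock: Grey block padlock, 41 x 53 x 24 mm, lying in the other compartment of the case. Origin: centre of its underside. Stays in the case
- tray: Shallow aluminium tray lined with black rubber, 120 mm (its x) by 160 mm (its y), rim 12 mm high and 3 mm thick, lining 4 mm above the worktop, at the right of the worktop; empty and fixed. Origin: centre of its underside on the worktop
- oil_bottle: Oil bottle with a long spout, 42 mm in diameter, 131 mm high, standing on the worktop behind the case. Origin: centre of its underside. Must be left standing where it is
Mind the look-alikes: they are no part of the job. There is more than one size of the tray; the one meant has the size given above.

How it is judged:
On the way, in this order (a step that is already met when the one before it is completed fails the run):
1. the lid rests open on its stop, the cylinder still in the case (value of joint case_lid above 1.82 rad and contact force between the fingers and case below 0.1 N and horizontal distance between cylinder and case below 0.1 m and height (world z) of cylinder below 0.03 m), for 0.3 s.
2. the cylinder is lifted clear of the case by the fingers (contact force between the fingers and cylinder above 0.5 N and height (world z) of cylinder above 0.06 m), for 0.1 s.
At the end, for the whole second after the job is handed in: The lid rests open on its stop (more than 1.82 rad); the cylinder lies flat (within 0.12 rad) on the lining inside the tray's rim, at rest; the padlock is still in the case (value of joint case_lid above 1.82 rad and x of cylinder in the frame of tray between -0.052 and 0.052 m and y of cylinder in the frame of tray between -0.072 and 0.072 m and angle between the z axis of cylinder and the z axis of tray, either way round below 0.12 rad and z of cylinder in the frame of tray below 0.026 m and linear speed of cylinder below 0.01 m/s and x of padlock in the frame of case between -0.065 and 0.065 m and y of padlock in the frame of case between -0.112 and 0.112 m and height (world z) of padlock below 0.03 m); the robot touches nothing.
It fails at once if the lid is flung over (faster than 6 rad/s) (velocity of joint case_lid above 6 rad/s).
It fails at once if the oil bottle is knocked over or pushed away (tilted by more than 0.4 rad or moved by more than 30 mm) (angle between oil_bottle's own z axis and vertical above 0.4 rad or distance of oil_bottle from where it was at the start of the episode above 0.03 m).
It fails at once if the cylinder is dropped from a height or thrown down (over 0.8 m/s when lower than 50 mm above the worktop) (linear speed of cylinder above 0.8 m/s and height (world z) of cylinder below 0.05 m).
It also fails if it takes over 67 s, if anything falls off the work surface, if the arm or the gripper's body presses on something with over 40 N, if the wrist force passes 120 N, or if a joint passes its speed limit or range.

## Robot

A 6-joint arm with a two-finger parallel gripper is mounted at the origin on a cart in front of the work surface, level with it; the furniture and walls round the work are solid. World frame = base frame: x ahead of the robot, y to its left, z up, the work surface at z = 0. Lengths are in m, angles in rad, forces in N, time in s.
With the tool pointing down it reaches from about 0.275 to 0.775 m from the base axis. Payload 14.6 kg.
Tool frame: the origin (TCP) lies at the very end of the fingers, on their centre line; the grasp point (between the pads) lies 19 mm behind it; z points along the fingers, y is the line along which they close (so a half turn about z gives the same grasp; the last joint's range is limited). The gripper opens to 85 mm and grips with 20 to 120 N. Pads are 22 mm wide; open, the fingers measure 114 mm over their backs; the gripper's body (76 mm by 85 mm) begins 54 mm behind the grasp point. The pads swing forward as they close: fully open they stand 13 mm farther back than shut.
Start: joints at [1.103, 0.263, -0.048, 1.259, 0, 1.415], TCP at [0.162, 0.5, 0.231] pointing down, gripper open.
Joint ranges: [-2.65, 2.65], [-0.89, 1.7], [-1.18, 1.37], [-2.13, 2.11], [-1.35, 1.29], [-3.14, 3.14]. Speed limits (rad/s): [1.89, 1.89, 2.57, 2.79, 3.14, 3.14].

## Interface

Orientations are given as [roll, pitch, yaw] about the fixed x, y, z axes, in that order (R = Rz(yaw) Ry(pitch) Rx(roll)).
In Python, from bench import * gives the robot as it stands.
- The arm moves only by the tool move_arm, never from a script. Its argument "commands" is one flat list of numbers, 7 for each row, row after row: the turn, a rotation vector about the tool's x, y, z as a fraction of full scale, then the shift along the tool's x, y, z as a fraction of full scale, then the opening, from -1 (shut) to 1 (fully open). In form: [wx, wy, wz, tx, ty, tz, hand, wx, wy, wz, tx, ty, tz, hand, ...]. A call has 1 to 5 rows; each row is the pose to reach, as a shift and turn from the pose commanded when the call began, along the tool's axes at that moment, turning the shorter way round; what a row does not reach only later rows make up. Full scale, the value 1, is 75 cm for a shift and pi rad for a turn. A row lasts 1/8 s, in which the tool goes at most 62.5 mm and 10.7 degrees, less where a joint would pass 70% of its speed; a pose out of reach is approached as far as the arm can. A call with a number of a shift or a turn outside -1 to 1 is refused whole. A call with a gripper value outside its range is refused whole. The fingers move at their own pace and stop on an object; "squeeze" is the grip in N (left out, the last holds). Time passes only in rows, so rows that repeat a pose let the fingers close. It gives the time, the measured TCP pose, the force, the opening and the grip force at its end, in the units of the state.
- get_obs(): the state, without advancing time (a new reading comes with each control period).
- get_image(name): name is "side" or "top" or "wrist"; returns the picture (420x560x3 uint8, red, green, blue); there is no depth.
- get_calibration(name): a dict with "camera_matrix" (3x3 intrinsics, pixels), "distortion" ([k1, k2, p1, p2, k3] as OpenCV has them; the pictures are not rectified), "world_to_cam" (4x4, takes a point from world to camera coordinates). Camera axes: x right, y up, looking along -z (the intrinsics and any distortion apply to the point x, -y, -z); pixel columns grow to the right and rows downward; lengths in m; the calibration is good to about 2 mm. A picture is of the moment at which its call begins: read the wrist's pose just before it. get_calibration takes no time and is no camera call; for the wrist camera it gives the pose at the moment of the call.
- job_done(): hands the job in; it is judged then, once.
The state is a dict: "time_s": time; "joint_positions": joint angles; "qvel": joint speeds; "joint_efforts": joint torques, N m; "tool_pos": TCP position; "ee_rot": TCP orientation; "contact_force": force on the tool from outside, world axes, zero at the start; "moment": the same for the moment, N m; "finger_gap": opening from 0.0 (shut) to 1.0 (fully open); "finger_force": force on a finger pad.
Only numpy, scipy, OpenCV 4.12 (cv2) and the standard library are available. Lean on these libraries where they do the work, as an engineer would, in place of code of your own. Each camera call takes 0.05 s, during which the arm holds its last target. There are 200 camera calls.

## Working session

There is one attempt and no reset: what is moved stays moved. The work goes in short steps, Python scripts to look and compute and a tool call to move; the robot and the scene stay as the last step left them, time stands still between calls to the robot, and variables do not carry over. Pictures are saved under pics/ and viewed, at most 11 in all, crops included, and the job is handed in when it is done.

Besides the shell and the picture viewer there is one more tool, called after "Emit:" as name(argument=value, ...) on one line, values as JSON. move_arm: Moves the arm, as the interface text tells. Shift numbers are shares of 75 cm and turn numbers shares of pi rad, none past 1 either way. Its arguments: {"type":"object","properties":{"commands":{"type":"array","items":{"type":"number","minimum":-1,"maximum":1}},"squeeze":{"type":"number"}},"required":["commands"]}

```bash
mkdir -p pics; ls
python3 - <<'E'
from bench import *
import cv2,numpy as np
print(get_obs())
for n in("top","side"):
    cv2.imwrite(f"pics/{n}0.png",get_image(n)[:,:,::-1]); c=get_calibration(n); print(n,c)
E
```

```text
pics
{'time_s': 0.0, 'joint_positions': array([ 1.10271665e+00,  2.63513155e-01, -4.89635467e-02,  1.25939761e+00,
        1.77342407e-05,  1.41549761e+00]), 'qvel': array([-0.00139158,  0.00095324,  0.00142771,  0.00028193, -0.00062886,
       -0.00029734]), 'joint_efforts': array([ 2.85186807e-04, -6.37620592e+01,  3.84565330e+01,  1.38616221e-02,
       -1.21914413e-04, -1.09586716e-05]), 'tool_pos': array([0.16141402, 0.49926886, 0.2308204 ]), 'ee_rot': array([-3.14053038e+00, -1.84258605e-04,  2.82881159e+00]), 'contact_force': array([ 0.19613859, -0.23342044,  0.38628383]), 'moment': array([ 0.02446737,  0.05182059, -0.02661175]), 'finger_force': 0.0, 'finger_gap': 1.0018712968014856}
top {'camera_matrix': array([[449.90873495,   0.        , 280.43532456],
       [  0.        , 449.90873495, 209.60612517],
       [  0.        ,   0.        ,   1.        ]]), 'distortion': array([-0.09208964,  0.        ,  0.        ,  0.        ,  0.        ]), 'world_to_cam': array([[ 0.0198934 , -0.99980011,  0.00199586, -0.10865502],
       [ 0.97566733,  0.01984912,  0.21835583, -0.64983107],
       [-0.2183518 , -0.00239654,  0.97586718, -1.28487009],
       [ 0.        ,  0.        ,  0.        ,  1.        ]])}
side {'camera_matrix': array([[425.75626192,   0.        , 276.61109587],
       [  0.        , 425.75626192, 218.4624386 ],
       [  0.        ,   0.        ,   1.        ]]), 'distortion': array([0.04320878, 0.        , 0.        , 0.        , 0.        ]), 'world_to_cam': array([[ 0.30365552, -0.95277153, -0.00444321, -0.25734498],
       [ 0.81376113,  0.25692065,  0.52132965, -0.52646045],
       [-0.4955665 , -0.16192034,  0.85334381, -0.93436931],
       [ 0.        ,  0.        ,  0.        ,  1.        ]])}
```

View pics/top0.png

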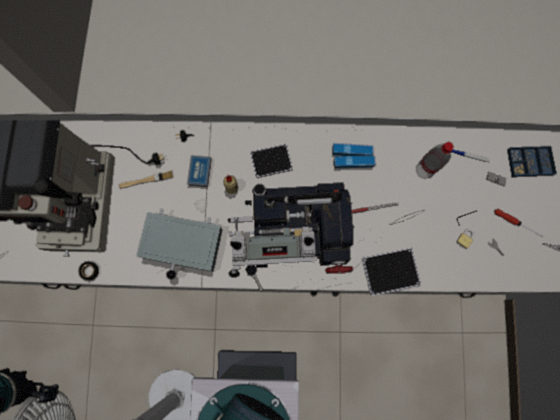

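View pics/side0.png

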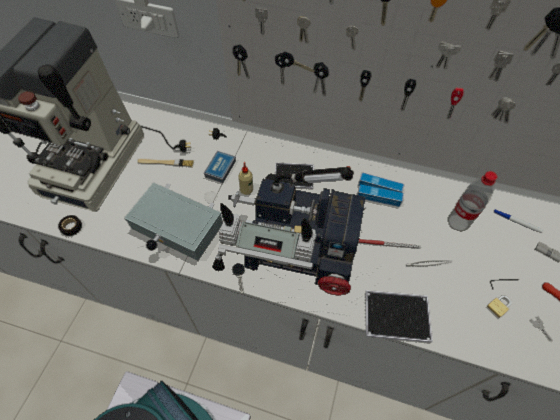

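The top view shows the case at about (180,241) with its knob at (171,274), the oil bottle at (231,184), and the big tray at (391,271). A smaller decoy tray is at (271,160), and a key machine stands between the case and the tray. In the side view the knob is at (151,244) and the tray at (398,316).

```bash
cat > h.py <<'E'
import cv2,numpy as np
from bench import *
from scipy.spatial.transform import Rotation as R
def ray(n,uv,c=None):
    c=c or get_calibration(n); T=c["world_to_cam"]; Rm=T[:3,:3]
    p=cv2.undistortPoints(np.array(uv,float).reshape(-1,1,2),c["camera_matrix"],c["distortion"]).reshape(-1,2)
    d=np.c_[p[:,0],-p[:,1],-np.ones(len(p))]@Rm
    return -Rm.T@T[:3,3],d
def plane(n,uv,z,c=None):
    o,d=ray(n,uv,c); return o+d*((z-o[2])/d[:,2])[:,None]
def tri(uv1,uv2):
    A=[];b=[]
    for n,u in(("top",uv1),("side",uv2)):
        o,d=ray(n,[u]);d=d[0]/np.linalg.norm(d[0]);P=np.eye(3)-np.outer(d,d);A.append(P);b.append(P@o)
    return np.linalg.lstsq(np.vstack(A),np.hstack(b),rcond=None)[0]
def proj(n,X,c=None):
    c=c or get_calibration(n); T=c["world_to_cam"]; p=np.asarray(X)@T[:3,:3].T+T[:3,3]
    return cv2.projectPoints(p*[1,-1,-1],np.zeros(3),np.zeros(3),c["camera_matrix"],c["distortion"])[0].reshape(-1,2)
def blob(mask,box,close=3):
    x0,y0,x1,y1=box; m=np.zeros(mask.shape,np.uint8); m[y0:y1,x0:x1]=mask[y0:y1,x0:x1]*255
    m=cv2.morphologyEx(m,cv2.MORPH_CLOSE,np.ones((close,close)))
    cs=cv2.findContours(m,cv2.RETR_EXTERNAL,cv2.CHAIN_APPROX_NONE)[0]
    return max(cs,key=cv2.contourArea)
def delta(pos,rot):
    "commands for target pose from present measured pose"
    o=get_obs(); R0=R.from_euler('xyz',o["ee_rot"])
    t=R0.inv().apply(np.array(pos)-o["tool_pos"])/.75
    w=(R0.inv()*R.from_euler('xyz',rot)).as_rotvec()/np.pi
    return np.round(np.r_[w,t],4)
E
python3 - <<'E'
from h import *
for n,bc,bk,bt in(("top",(130,205,226,275),(162,266,180,281),(355,240,428,300)),("side",(118,178,226,262),(142,236,160,251),(355,285,440,345))):
    im=cv2.imread(f"pics/{n}0.png"); h=cv2.cvtColor(im,cv2.COLOR_BGR2HSV); g=im.max(2)
    k=blob(g<70,bk); m=cv2.moments(k); kp=[m['m10']/m['m00'],m['m01']/m['m00']]; print(n,"knob",kp,cv2.contourArea(k),plane(n,[kp],.057))
    t=blob(g<110,bt,5); r=cv2.minAreaRect(t); print("tray",r); q=cv2.approxPolyDP(t,6,True).reshape(-1,2); print(q.tolist(),plane(n,q,.012).round(3).tolist())
    c=blob((h[...,1]>20)&(g<190)&(g>90),bc,5); q=cv2.approxPolyDP(c,5,True).reshape(-1,2); print("case",q.tolist(),plane(n,q,.064).round(3).tolist())
    cv2.imwrite(f"pics/{n}c.png",cv2.resize(im[150:290,120:260],None,fx=4,fy=4,interpolation=cv2.INTER_CUBIC))
E
```

```text
top knob [171.07536231884055, 274.18260869565216] 57.5 [[0.45179116 0.22581974 0.057     ]]
tray ((391.0, 271.5), (45.0, 72.0), 90.0)
[[427, 294], [414, 290], [411, 249], [362, 259], [368, 290], [355, 293]] [[0.409, -0.55, 0.012], [0.421, -0.51, 0.012], [0.548, -0.505, 0.012], [0.514, -0.351, 0.012], [0.419, -0.368, 0.012], [0.41, -0.328, 0.012]]
case [[148, 214], [140, 255], [209, 269], [217, 226]] [[0.632, 0.308, 0.064], [0.506, 0.322, 0.064], [0.469, 0.112, 0.064], [0.599, 0.095, 0.064]]
side knob [151.49598393574297, 243.61244979919678] 83.0 [[0.4555238  0.22763445 0.057     ]]
tray ((392.5, 318.0), (52.0, 75.0), 90.0)
[[365, 294], [368, 329], [355, 328], [355, 344], [429, 342], [426, 297]] [[0.507, -0.351, 0.012], [0.418, -0.377, 0.012], [0.411, -0.345, 0.012], [0.372, -0.354, 0.012], [0.433, -0.525, 0.012], [0.547, -0.503, 0.012]]
case [[153, 184], [125, 218], [194, 250], [220, 213]] [[0.632, 0.308, 0.064], [0.503, 0.33, 0.064], [0.469, 0.109, 0.064], [0.598, 0.086, 0.064]]
```

View pics/topc.png

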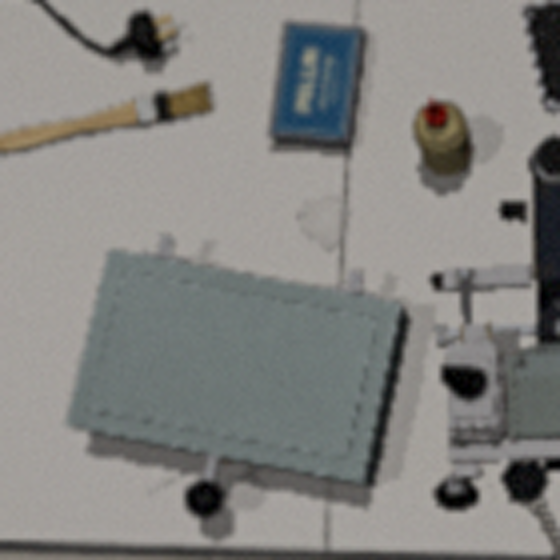

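The crop confirms the case, with its knob at the front-left and the bottle behind its right corner. Its yaw is about -0.165. I'll move above the knob next.

Run:
```python
from h import *
print(delta((.454,.227,.20),(np.pi,0,2.977)))
print(plane("top",[[232,191]],0.01),plane("side",[[245,193]],0.0), tri((229.5,178.5),(244,168)))
```

```text
[-3.000e-04 -1.000e-04 -4.720e-02 -4.829e-01 -2.254e-01  4.130e-02]
[[0.72339755 0.0602511  0.01      ]] [[0.72312578 0.06184343 0.        ]] [0.73438539 0.05929422 0.11041519]
```

Emit:
move_arm(commands=[0,0,-0.047,-0.483,-0.225,0.041,1,0,0,-0.047,-0.483,-0.225,0.041,1,0,0,-0.047,-0.483,-0.225,0.041,1,0,0,-0.047,-0.483,-0.225,0.041,1,0,0,-0.047,-0.483,-0.225,0.041,1], squeeze=30)

```text
time_s: 0.72
tool_pos: [0.3909, 0.2858, 0.2071]
ee_rot: [3.142, -0.0, 2.977]
contact_force: [0.2, 1.0, -0.0]
finger_gap: 1.0
finger_force: 0.0
```

Emit:
move_arm(commands=[0,0,0,0,0,0,1,0,0,0,0,0,0,1,0,0,0,0,0,0,1])

```text
time_s: 1.1
tool_pos: [0.389, 0.2882, 0.2074]
ee_rot: [3.141, -0.0, 2.978]
contact_force: [0.2, 0.5, 0.1]
finger_gap: 1.001
finger_force: 0.0
```

Run:
```python
from h import *
o=get_obs();print(o["tool_pos"],o["ee_rot"],o["contact_force"]); im=get_image("wrist")[:,:,::-1]; cv2.imwrite("pics/w1.png",im)
print(proj("wrist",[[.454,.227,.057],[.62,.198,.064]]))
```

```text
[0.38898266 0.28822885 0.20738779] [ 3.14149877e+00 -1.32630925e-04  2.97813644e+00] [0.17739871 0.486883   0.09806758]
[[225.03406327 265.60223584]
 [231.19787645 403.85079924]]
```

View pics/w1.png

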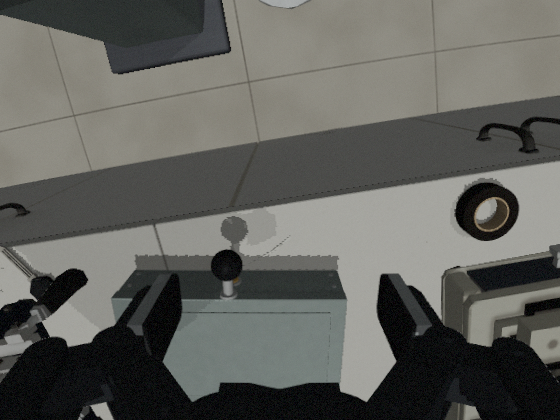

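The wrist view shows the knob at (227,265), where the model predicted (225,266). The case edges line up with the picture, so the yaw is good.

Run:
```python
from h import *
im=cv2.imread("pics/w1.png"); k=blob(im.max(2)<60,(205,246,250,284)); (c,r)=cv2.minEnclosingCircle(k); print(c,r)
p=plane("wrist",[c],.057)[0]; print(p)
print(delta((p[0],p[1],.12),(np.pi,0,2.977)),delta((p[0],p[1],.036),(np.pi,0,2.977)))
e=plane("wrist",[[132,272],[336,272],[113,297],[345,297]],.064); print(e)
```

```text
(227.0, 273.4545593261719) 23.98168182373047
[0.4625222  0.22705803 0.057     ]
[ 0.     -0.      0.0004 -0.11   -0.0646  0.1165] [ 0.     -0.      0.0004 -0.11   -0.0646  0.2285]
[[0.44349302 0.14032769 0.064     ]
 [0.4738101  0.32918548 0.064     ]
 [0.46717676 0.11299515 0.064     ]
 [0.50226565 0.33486998 0.064     ]]
```

Emit:
move_arm(commands=[0,0,0,-0.097,-0.066,0.1,1,0,0,0,-0.097,-0.066,0.1,1,0,0,0,-0.097,-0.066,0.16,1,0,0,0,-0.097,-0.066,0.2285,1,0,0,0,-0.097,-0.066,0.2285,1])

```text
time_s: 1.78
tool_pos: [0.4509, 0.2267, 0.0339]
ee_rot: [-3.139, -0.005, 2.978]
contact_force: [-0.5, 0.4, 1.0]
finger_gap: 1.001
finger_force: 0.0
```

Emit:
move_arm(commands=[0,0,0,0,0,0,1,0,0,0,0,0,0,1])

```text
time_s: 2.02
tool_pos: [0.4545, 0.2273, 0.0379]
ee_rot: [3.14, 0.003, 2.977]
contact_force: [0.5, -0.5, 0.5]
finger_gap: 0.995
finger_force: 0.0
```

Run:
```python
from h import *
o=get_obs();print(o["tool_pos"],o["ee_rot"],o["contact_force"])
print(delta((.453,.2275,.0355),(np.pi,0,2.977)))
im=get_image("wrist")[:,:,::-1]; cv2.imwrite("pics/w2.png",im)
```

```text
[0.45450887 0.22733357 0.03786583] [3.14025686e+00 2.79978163e-03 2.97711263e+00] [ 0.46043785 -0.48418022  0.51800902]
[ 0.0004  0.0009  0.      0.002  -0.0001  0.0031]
```

View pics/w2.png

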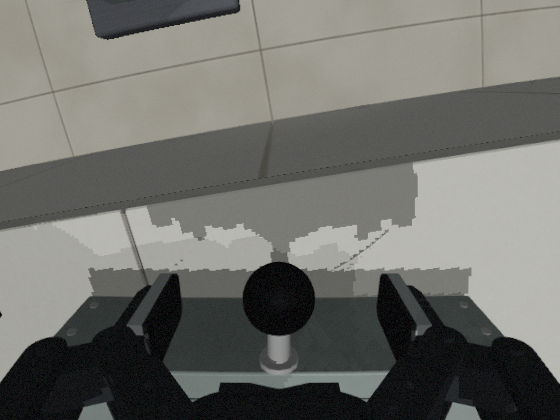

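The knob at (279,298) sits exactly midway between the pads, so I'll close on it.

Emit:
move_arm(commands=[0,0,0,0.002,0,0.002,0,0,0,0,0.002,0,0.002,-1,0,0,0,0.002,0,0.002,-1,0,0,0,0.002,0,0.002,-1,0,0,0,0.002,0,0.002,-1], squeeze=30)

```text
time_s: 2.7
tool_pos: [0.4521, 0.2274, 0.0347]
ee_rot: [3.14, 0.0, 2.977]
contact_force: [-2.3, 5.1, 5.2]
finger_gap: 0.33
finger_force: 29.2
```

Emit:
move_arm(commands=[0,0,0,0,0,0,-1,0,0,0,0,0,0,-1])

```text
time_s: 2.95
tool_pos: [0.452, 0.2274, 0.0347]
ee_rot: [3.14, 0.0, 2.977]
contact_force: [-1.8, 5.2, 4.8]
finger_gap: 0.327
finger_force: 29.2
```

Run:
```python
from h import *
o=get_obs();print(o["tool_pos"],o["contact_force"],o["finger_gap"],o["finger_force"])
a0=np.arctan2(.007,.172); r=np.hypot(.172,.007)
# tool: -x = away (case x), -z = up
for a in np.deg2rad([7,14,21,28,35,42,49,56,63,70,77,84,91,98,104,109,112]):
    dx=.172-r*np.cos(a+a0); dz=r*np.sin(a+a0)-.007
    print(round(np.rad2deg(a)),round(-dx/.75,4),round(-dz/.75,4))
```

```text
[0.45204587 0.22743281 0.03469754] [-1.82980345  5.21362486  4.84955476] 0.32684216289231505 29.201997220516205
7 -0.0028 -0.0279
14 -0.0091 -0.0552
21 -0.0186 -0.0816
28 -0.0312 -0.1066
35 -0.0468 -0.1299
42 -0.0652 -0.1511
49 -0.0859 -0.1699
56 -0.1088 -0.186
63 -0.1335 -0.1992
70 -0.1597 -0.2094
77 -0.1868 -0.2162
84 -0.2146 -0.2197
91 -0.2427 -0.2198
98 -0.2705 -0.2165
104 -0.2939 -0.2109
109 -0.3128 -0.2045
112 -0.3239 -0.1998
```

Emit:
move_arm(commands=[0,0,0,-0.003,0,-0.028,-1,0,0,0,-0.009,0,-0.055,-1,0,0,0,-0.0186,0,-0.0816,-1,0,0,0,-0.031,0,-0.1066,-1,0,0,0,-0.0468,0,-0.13,-1])

```text
time_s: 3.58
tool_pos: [0.4867, 0.2216, 0.1325]
ee_rot: [3.14, -0.0, 2.977]
contact_force: [2.5, 6.5, -4.8]
finger_gap: 0.328
finger_force: 29.8
```

Run:
```python
from h import *
o=get_obs();print(o["tool_pos"],o["ee_rot"],o["contact_force"],o["finger_gap"],o["finger_force"])
```

```text
[0.48668585 0.22164785 0.13247193] [ 3.14033527e+00 -4.98852760e-04  2.97692755e+00] [ 2.50455484  6.48457207 -4.7744391 ] 0.3280618330178503 29.843843579292297
```

Emit:
move_arm(commands=[0,0,0,-0.0184,0,-0.0211,-1,0,0,0,-0.039,0,-0.04,-1,0,0,0,-0.062,0,-0.056,-1,0,0,0,-0.0867,0,-0.0692,-1,0,0,0,-0.113,0,-0.0794,-1])

```text
time_s: 4.2
tool_pos: [0.5706, 0.2078, 0.1919]
ee_rot: [3.14, -0.0, 2.977]
contact_force: [2.1, 8.7, -3.2]
finger_gap: 0.325
finger_force: 30.4
```

Emit:
move_arm(commands=[0,0,0,-0.027,0,-0.007,-1,0,0,0,-0.055,0,-0.0103,-1,0,0,0,-0.083,0,-0.0104,-1,0,0,0,-0.111,0,-0.007,-1,0,0,0,-0.134,0,-0.0015,-1])

```text
time_s: 4.82
tool_pos: [0.6705, 0.1913, 0.1929]
ee_rot: [3.14, 0.001, 2.977]
contact_force: [0.6, 8.0, 1.6]
finger_gap: 0.33
finger_force: 32.1
```

Emit:
move_arm(commands=[0,0,0,-0.01,0,0.003,-1,0,0,0,-0.019,0,0.0065,-1,0,0,0,-0.019,0,0.0065,-1,0,0,0,-0.019,0,0.0065,-1])

```text
time_s: 5.32
tool_pos: [0.684, 0.1891, 0.188]
ee_rot: [3.14, 0.001, 2.977]
contact_force: [2.1, 6.4, 2.5]
finger_gap: 0.329
finger_force: 32.5
```

Emit:
move_arm(commands=[0,0,0,0,0,0,0.2,0,0,0,0,0,0,0.6,0,0,0,0,0,0,0.6,0,0,0,0,0,-0.05,0.6,0,0,0,0,0,-0.12,0.6])

```text
time_s: 5.95
tool_pos: [0.6827, 0.1881, 0.2779]
ee_rot: [-3.141, -0.002, 2.976]
contact_force: [0.7, 1.4, -0.1]
finger_gap: 0.803
finger_force: 0.0
```

Emit:
move_arm(commands=[0,0,0,0.07,0,-0.02,1,0,0,0,0.15,0,-0.02,1,0,0,0,0.22,0,-0.02,1,0,0,0,0.27,0,-0.02,1,0,0,0,0.27,0,-0.02,1])

```text
time_s: 6.58
tool_pos: [0.4815, 0.2219, 0.2938]
ee_rot: [3.141, 0.001, 2.978]
contact_force: [1.3, -0.3, -0.8]
finger_gap: 0.998
finger_force: 0.0
```

Run:
```python
from h import *
o=get_obs();print(o["time_s"],o["tool_pos"],o["ee_rot"],o["contact_force"])
a=get_image("wrist")[:,:,::-1]; b=get_image("top")[:,:,::-1]
cv2.imwrite("pics/w3r.png",a);cv2.imwrite("pics/t3r.png",b)
cv2.imwrite("pics/m3.png",np.hstack([cv2.resize(a,(400,300)),cv2.resize(b[150:300,110:310],(400,300))]))
```

```text
6.575 [0.48149065 0.22190479 0.2937552 ] [3.14120649e+00 9.39657137e-04 2.97780323e+00] [ 1.30721923 -0.29904566 -0.79085351]
```

View pics/m3.png

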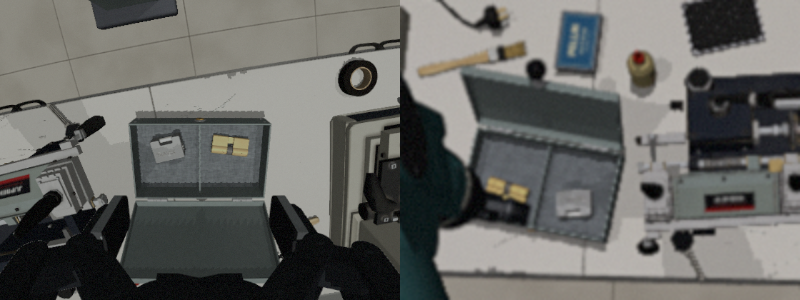

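The lid is open on its stop. In the left panel the brass cylinder is at (230,145) in the left compartment near the front, and the padlock is at (167,148). I'll measure the cylinder next.

Run:
```python
from h import *
im=cv2.imread("pics/w3r.png"); h=cv2.cvtColor(im,cv2.COLOR_BGR2HSV)
m=(h[...,1]>60)&(h[...,0]>12)&(h[...,0]<35)&(h[...,2]>90)
k=blob(m,(285,175,375,225),15); hull=cv2.convexHull(k)
P=plane("wrist",hull.reshape(-1,2),.024)[:,:2]
r=cv2.minAreaRect((P*1000).astype(np.float32)); print("cyl mm",r)
b=cv2.boxPoints(r); print(b)
print(np.array(cv2.boundingRect(k)))
# case corners by known estimate
c=get_calibration("wrist"); cc=np.array([.453,.2275])+.104*np.array([np.cos(-.16),np.sin(-.16)]); print("case",cc)
for y in(-.157,):
    ex=np.array([np.cos(y),np.sin(y)]);ey=np.array([-ex[1],ex[0]])
    L=[np.r_[cc+sx*.068*ex+sy*.115*ey,.05] for sx in(-1,1) for sy in(-1,1)]
    q=proj("wrist",L); print(q.round(1)); 
    for a in q: cv2.circle(im,tuple(int(v) for v in a),3,(0,0,255),-1)
    print("cyl in case",[(np.array(r[0])/1000-cc)@ex,(np.array(r[0])/1000-cc)@ey])
cv2.drawContours(im,[hull],-1,(255,0,0),1)
cv2.imwrite("pics/w3c.png",cv2.resize(im[130:310,150:430],None,fx=2.8,fy=2.8,interpolation=cv2.INTER_CUBIC))
```

```text
cyl mm ((543.5621337890625, 267.4842529296875), (64.86868286132812, 33.022003173828125), 73.37452697753906)
[[518.4615  241.12985]
 [550.10297 231.6818 ]
 [568.6628  293.83865]
 [537.0213  303.2867 ]]
[296 189  53  31]
case [0.55567164 0.21093091]
[[177.7 172.7]
 [379.6 171.2]
 [188.6 277.9]
 [370.2 276.7]]
cyl in case [np.float64(-0.02080301082685474), np.float64(0.053964393918469765)]
```

View pics/w3c.png

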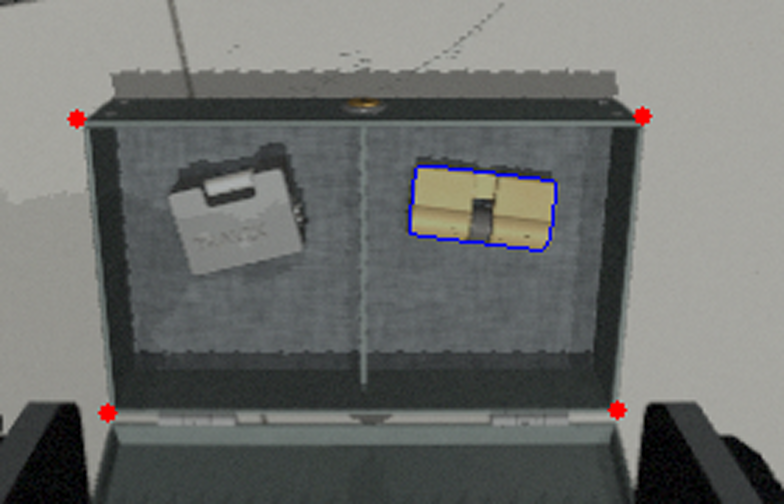

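The cylinder measures 65 x 33 mm, centred at (0.544, 0.2675), with its long side at 73.4°. That puts the long side near the case's y, so I have to grip across the 33 mm width. I'll turn the tool and look again before descending.

Run:
```python
from h import *
print(get_obs()["tool_pos"],delta((.5436,.2675,.16),(np.pi,0,1.281)))
```

```text
[0.48380557 0.22158298 0.29301638] [ 2.000e-04  1.000e-04  5.398e-01 -6.850e-02  7.350e-02  1.774e-01]
```

Emit:
move_arm(commands=[0,0,0.54,-0.0685,0.0735,0.1,0.035,0,0,0.54,-0.0685,0.0735,0.1,0.035,0,0,0.54,-0.0685,0.0735,0.1,0.035,0,0,0.54,-0.0685,0.0735,0.1,0.035,0,0,0.54,-0.0685,0.0735,0.1,0.035])

```text
time_s: 7.3
tool_pos: [0.5445, 0.2673, 0.2168]
ee_rot: [-3.141, -0.0, 2.032]
contact_force: [0.9, -0.3, -0.0]
finger_gap: 0.52
finger_force: 0.0
```

Run:
```python
from h import *
print(get_obs()["tool_pos"],delta((.5436,.2675,.18),(np.pi,0,1.281)))
```

```text
[0.5445356 0.2672719 0.2168437] [-3.000e-04  1.000e-04  2.391e-01  8.000e-04 -9.000e-04  4.910e-02]
```

Emit:
move_arm(commands=[0,0,0.239,0,-0.001,0.03,0.035,0,0,0.239,0,-0.001,0.03,0.035,0,0,0.239,0,-0.001,0.03,0.035,0,0,0.239,0,-0.001,0.03,0.035,0,0,0.239,0,-0.001,0.03,0.035])

```text
time_s: 7.92
tool_pos: [0.5436, 0.2669, 0.1946]
ee_rot: [-3.141, 0.0, 1.289]
contact_force: [-0.3, 0.0, -0.7]
finger_gap: 0.518
finger_force: 0.0
```

Emit:
move_arm(commands=[0,0,0,0,0,0,0.035,0,0,0,0,0,0,0.035,0,0,0,0,0,0,0.035])

```text
time_s: 8.3
tool_pos: [0.5427, 0.2672, 0.1952]
ee_rot: [-3.142, -0.0, 1.289]
contact_force: [0.2, -0.8, 0.1]
finger_gap: 0.513
finger_force: 0.0
```

Run:
```python
from h import *
print(get_obs()["tool_pos"],get_obs()["ee_rot"])
im=get_image("wrist")[:,:,::-1]; cal=get_calibration("wrist"); h=cv2.cvtColor(im,cv2.COLOR_BGR2HSV)
m=(h[...,1]>60)&(h[...,0]>12)&(h[...,0]<35)&(h[...,2]>90)
q=proj("wrist",[[.5436,.2675,.024]],cal)[0].astype(int); print(q)
b=(q[0]-75,q[1]-75,q[0]+75,min(q[1]+75,420)); k=blob(m,b,21); hull=cv2.convexHull(k)
P=plane("wrist",hull.reshape(-1,2),.024,cal)[:,:2]; print(cv2.minAreaRect((P*1000).astype(np.float32)))
im=im.copy();cv2.drawContours(im,[hull],-1,(255,0,0),1); cv2.imwrite("pics/w4.png",im)
```

```text
[0.54273592 0.26719378 0.19520323] [-3.14156122e+00 -1.19533743e-06  1.28934852e+00]
[279 184]
((543.1338500976562, 268.2445068359375), (65.9665298461914, 32.17024612426758), 73.05008697509766)
```

View pics/w4.png

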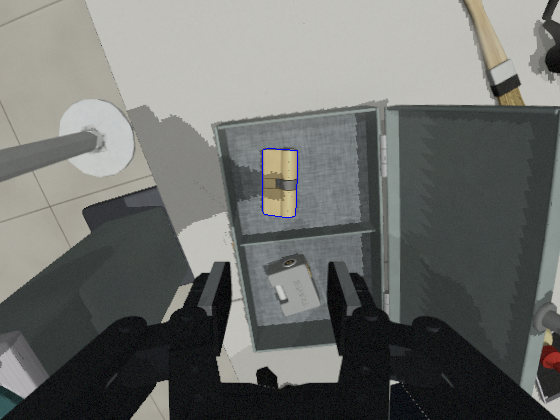

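The second look agrees with the first: the cylinder spans (263–297, 149–217) at (0.543, 0.268), and there is about 25 mm of room in front of it. I'll descend.

Emit:
move_arm(commands=[0,0,0.004,0.0012,0.0023,0.05,0.035,0,0,0.004,0.0012,0.0023,0.11,0.035,0,0,0.004,0.0012,0.0023,0.17,0.035,0,0,0.004,0.0012,0.0023,0.19,0.035,0,0,0.004,0.0012,0.0023,0.19,0.035])

```text
time_s: 8.98
tool_pos: [0.5446, 0.2676, 0.0529]
ee_rot: [-3.141, 0.0, 1.276]
contact_force: [0.5, 0.5, 1.0]
finger_gap: 0.516
finger_force: 0.0
```

Emit:
move_arm(commands=[0,0,0,0,0,0.015,0.035,0,0,0,0,0,0.03,0.035,0,0,0,0,0,0.042,0.035,0,0,0,0,0,0.052,0.035,0,0,0,0,0,0.052,0.035])

```text
time_s: 9.6
tool_pos: [0.5442, 0.2675, 0.0131]
ee_rot: [-3.141, 0.001, 1.276]
contact_force: [-0.3, 0.6, 1.0]
finger_gap: 0.516
finger_force: 0.0
```

Emit:
move_arm(commands=[0,0,0,0,0,0,-1,0,0,0,0,0,0,-1,0,0,0,0,0,0,-1,0,0,0,0,0,0,-1,0,0,0,0,0,0,-1], squeeze=45)

```text
time_s: 10.22
tool_pos: [0.5448, 0.2676, 0.0142]
ee_rot: [3.141, -0.0, 1.276]
contact_force: [-0.6, -1.8, 6.4]
finger_gap: 0.353
finger_force: 44.7
```

Emit:
move_arm(commands=[0,0,0,0,0,-0.02,-1,0,0,0,0,0,-0.04,-1,0,0,0,0,0,-0.07,-1,0,0,0,0,0,-0.1,-1,0,0,0,0,0,-0.13,-1])

```text
time_s: 10.85
tool_pos: [0.5446, 0.2677, 0.1131]
ee_rot: [3.141, -0.001, 1.276]
contact_force: [0.2, 0.2, -1.5]
finger_gap: 0.35
finger_force: 44.7
```

Run:
```python
from h import *
o=get_obs();print(o["tool_pos"],o["contact_force"],o["finger_gap"],o["finger_force"])
im=get_image("wrist")[:,:,::-1]; s=get_image("side")[:,:,::-1]
cv2.imwrite("pics/m5.png",np.hstack([cv2.resize(im,(400,300)),cv2.resize(s[130:355,150:450],(400,300))]))
# tray from initial top picture: grad threshold on dark lining
for n,b in(("top",(358,244,424,297)),("side",(358,286,436,342))):
    t0=cv2.imread(f"pics/{n}0.png"); k=blob(t0.max(2)<60,b,7); P=plane(n,cv2.convexHull(k).reshape(-1,2),.006)[:,:2]
    print(n,cv2.boundingRect(k),cv2.minAreaRect((P*1000).astype(np.float32)))
```

```text
[0.54463048 0.26766691 0.11305037] [ 0.18527736  0.18289526 -1.48685051] 0.3502652131765814 44.70606931838233
top (359, 250, 63, 44) ((477.8031005859375, -435.0967712402344), (130.93251037597656, 192.4775390625), 1.8420705795288086)
side (368, 293, 62, 46) ((479.27105712890625, -441.54638671875), (108.69463348388672, 150.3323974609375), 12.281719207763672)
```

View pics/m5.png

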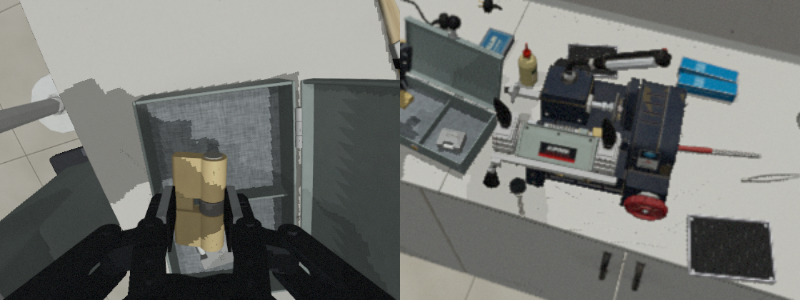

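The cylinder is held firmly (gap 0.35, 45 N) and has left the case. The tray's centre is at about (0.478, -0.441), yaw about 0.215. I'll go up, retract, and swing past the machine's front.

Emit:
move_arm(commands=[0,0,0,0,0,-0.07,-1,0,0,0,0,0,-0.14,-1,0,0,0,-0.03,-0.045,-0.2,-1,0,0,0,-0.07,-0.1,-0.25,-1,0,0,0,-0.117,-0.1665,-0.293,-1])

```text
time_s: 11.58
tool_pos: [0.4045, 0.2216, 0.3283]
ee_rot: [3.141, -0.0, 1.276]
contact_force: [0.9, -0.4, -0.9]
finger_gap: 0.353
finger_force: 45.4
```

Run:
```python
from h import *
o=get_obs();print(o["tool_pos"],o["finger_force"])
for p,y in(((.37,.05,.33),1.4),((.37,-.12,.33),1.6),((.42,-.28,.33),1.785)): print(delta(p,(np.pi,0,y)))
```

```text
[0.40450843 0.22159357 0.32834581] 45.416892750627085
[ 1.000e-04 -1.000e-04 -3.960e-02 -2.323e-01  2.260e-02 -2.300e-03]
[ 1.000e-04 -1.000e-04 -1.033e-01 -4.491e-01  8.850e-02 -2.300e-03]
[ 1.000e-04 -1.000e-04 -1.622e-01 -6.338e-01  2.144e-01 -2.300e-03]
```

Emit:
move_arm(commands=[0,0,-0.013,-0.08,0.008,0,-1,0,0,-0.026,-0.155,0.015,0,-1,0,0,-0.04,-0.232,0.0226,0,-1,0,0,-0.07,-0.305,0.045,0,-1,0,0,-0.09,-0.38,0.067,0,-1])

```text
time_s: 12.2
tool_pos: [0.3703, -0.0669, 0.3274]
ee_rot: [3.141, 0.0, 1.561]
contact_force: [1.4, 0.8, -1.4]
finger_gap: 0.352
finger_force: 45.4
```

Run:
```python
from h import *
o=get_obs();print(o["tool_pos"],o["ee_rot"],o["finger_force"])
for p,y in(((.37,-.12,.33),1.6),((.42,-.28,.33),1.785),((.477,-.441,.2),1.785)): print(delta(p,(np.pi,0,y)))
```

```text
[ 0.37034743 -0.06693177  0.32739493] [3.14103999e+00 1.00767438e-04 1.56105702e+00] 45.44892329117829
[ 0.0002  0.     -0.0124 -0.0708  0.0002 -0.0035]
[ 2.000e-04  1.000e-04 -7.130e-02 -2.834e-01  6.900e-02 -3.400e-03]
[ 2.000e-04  1.000e-04 -7.130e-02 -4.973e-01  1.470e-01  1.700e-01]
```

Emit:
move_arm(commands=[0,0,-0.015,-0.07,0.005,0,-1,0,0,-0.03,-0.14,0.025,0,-1,0,0,-0.05,-0.21,0.045,0,-1,0,0,-0.07,-0.283,0.069,0,-1,0,0,-0.071,-0.355,0.095,0,-1])

```text
time_s: 12.82
tool_pos: [0.4389, -0.3343, 0.3271]
ee_rot: [3.142, -0.0, 1.782]
contact_force: [1.0, -0.1, -1.1]
finger_gap: 0.355
finger_force: 45.5
```

Emit:
move_arm(commands=[0,0,0,-0.07,0.02,0.04,-1,0,0,0,-0.139,0.034,0.1,-1,0,0,0,-0.148,0.022,0.17,-1,0,0,0,-0.148,0.022,0.17,-1,0,0,0,-0.148,0.022,0.17,-1])

```text
time_s: 13.45
tool_pos: [0.4786, -0.4374, 0.2025]
ee_rot: [3.14, 0.002, 1.781]
contact_force: [1.2, 0.0, -0.9]
finger_gap: 0.348
finger_force: 45.6
```

Run:
```python
from h import *
o=get_obs();print(o["tool_pos"],o["ee_rot"],o["finger_force"])
print(delta((.477,-.441,.05),(np.pi,0,1.785)))
im=get_image("wrist")[:,:,::-1]; s=get_image("side")[:,:,::-1]
cv2.imwrite("pics/m6.png",np.hstack([cv2.resize(im,(400,300)),cv2.resize(s[130:355,260:560],(400,300))]))
```

```text
[ 0.47864124 -0.43739562  0.20246508] [3.14045223e+00 1.87373388e-03 1.78147998e+00] 45.55189463895658
[ 0.0004  0.0006 -0.0011 -0.0039 -0.0034  0.2033]
```

View pics/m6.png

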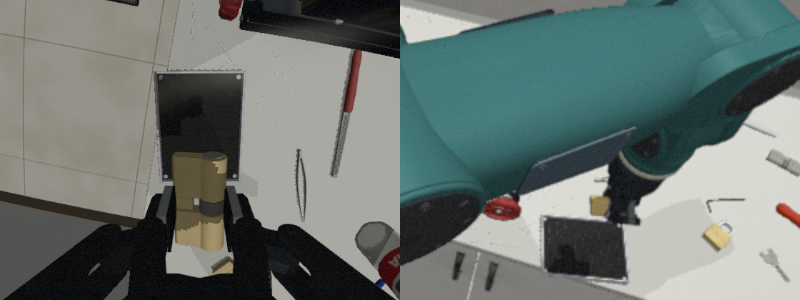

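The cylinder hangs in the gripper. The tray's far corners are at (157,72) and (243,72) in the left panel, and the side panel suggests the tray is not quite under the tool. I'll check by casting rays.

Run:
```python
from h import *
q=np.array([[157,72],[243,72],[163,181],[240,180]])*1.4
P=plane("wrist",q,.012); print(P.round(3).tolist(),np.linalg.norm(P[0]-P[1]),np.linalg.norm(P[0]-P[2]),np.linalg.norm(P[1]-P[3]),P.mean(0))
```

```text
[[0.411, -0.376, 0.012], [0.52, -0.353, 0.012], [0.444, -0.528, 0.012], [0.556, -0.503, 0.012]] 0.11136806899622922 0.15558969848286 0.15421856881435084 [ 0.48257204 -0.43996679  0.012     ]
```

Ray casting puts the tray centre at (0.482, -0.440), so the tool is over it. I'll lower the cylinder.

Emit:
move_arm(commands=[0,0,0,-0.004,0.001,0.06,-1,0,0,0,-0.004,0.001,0.12,-1,0,0,0,-0.004,0.001,0.17,-1,0,0,0,-0.004,0.001,0.203,-1,0,0,0,-0.004,0.001,0.203,-1])

```text
time_s: 14.18
tool_pos: [0.4798, -0.4399, 0.0483]
ee_rot: [-3.142, -0.0, 1.782]
contact_force: [0.2, 0.3, -0.6]
finger_gap: 0.353
finger_force: 45.5
```

Emit:
move_arm(commands=[0,0,0,0,0,0.015,-1,0,0,0,0,0,0.03,-1,0,0,0,0,0,0.042,-1,0,0,0,0,0,0.051,-1,0,0,0,0,0,0.051,-1])

```text
time_s: 14.8
tool_pos: [0.4794, -0.4401, 0.009]
ee_rot: [-3.141, -0.001, 1.781]
contact_force: [0.3, 0.3, -1.8]
finger_gap: 0.351
finger_force: 45.6
```

Emit:
move_arm(commands=[0,0,0,0,0,0.0008,-1,0,0,0,0,0,0.0013,-1,0,0,0,0,0,0.0013,-1])

```text
time_s: 15.18
tool_pos: [0.4796, -0.4404, 0.0087]
ee_rot: [3.141, 0.0, 1.781]
contact_force: [-0.1, 0.1, -1.9]
finger_gap: 0.352
finger_force: 45.6
```

Emit:
move_arm(commands=[0,0,0,0,0,0,-0.2,0,0,0,0,0,0,-0.05,0,0,0,0,0,0,0.1,0,0,0,0,0,0,0.1,0,0,0,0,0,0,0.1])

```text
time_s: 15.8
tool_pos: [0.4795, -0.4403, 0.0085]
ee_rot: [-3.142, -0.0, 1.781]
contact_force: [-0.4, 0.2, 0.0]
finger_gap: 0.556
finger_force: 0.0
```

Emit:
move_arm(commands=[0,0,0,0,0,-0.02,0.1,0,0,0,0,0,-0.06,0.1,0,0,0,0,0,-0.12,0.1,0,0,0,0,0,-0.2,0.1,0,0,0,0,0,-0.25,0.1])

```text
time_s: 16.42
tool_pos: [0.4797, -0.4405, 0.2003]
ee_rot: [3.14, 0.003, 1.781]
contact_force: [0.0, -0.3, 0.7]
finger_gap: 0.552
finger_force: 0.0
```

Emit:
move_arm(commands=[0,0,0,-0.08,0,0,0.1,0,0,0,-0.13,0,0,0.1,0,0,0,-0.13,0,0,0.1,0,0,0,-0.13,0,0,0.1])

```text
time_s: 16.92
tool_pos: [0.4998, -0.5352, 0.1967]
ee_rot: [3.141, 0.0, 1.781]
contact_force: [0.2, -0.7, 0.2]
finger_gap: 0.551
finger_force: 0.0
```

Run:
```python
from h import *
o=get_obs();print(o["time_s"],o["tool_pos"],o["contact_force"])
im=get_image("wrist")[:,:,::-1]; s=get_image("top")[:,:,::-1]
cv2.imwrite("pics/m7.png",np.hstack([cv2.resize(im,(400,300)),cv2.resize(s[130:310,110:430],(400,225))[:,:] if 0 else cv2.copyMakeBorder(cv2.resize(s[130:310,110:430],(400,225)),0,75,0,0,cv2.BORDER_CONSTANT)]))
```

```text
16.925 [ 0.49981372 -0.53515334  0.19665014] [ 0.19689026 -0.72373026  0.17088408]
```

View pics/m7.png

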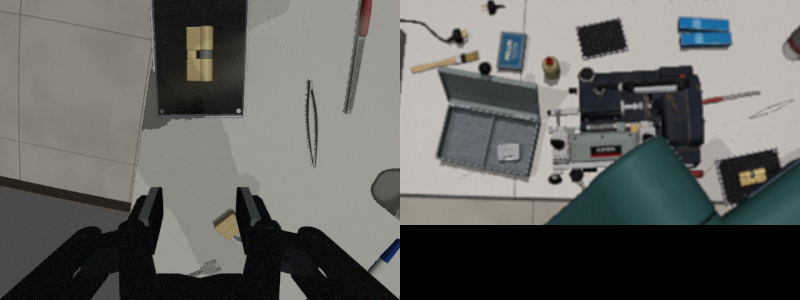

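The cylinder lies flat in the middle of the tray, at (199,53) in the left panel. In the right panel the lid is open, the padlock is in the case at (508,152) and the bottle stands at (551,68), so I'll hand in.

```bash
python3 -c "
from bench import *
print(job_done())"
```

```text
the job is handed in; nothing more can be done
None
```

The job is handed in with no verdict returned: in the last pictures the lid is open, the cylinder lies flat in the tray, the padlock is still in the case and the oil bottle is still standing.

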